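# Clear the fixture and hold the offset lever over it

### The job

Clear the assembly fixture for the next part: put the small carton lying on it into the open drawer and slide the drawer fully shut. Then pick up the offset lever by its balance point on the arm, keeping it level, and finish while still holding it, still and level, about 5 cm clear above the top of the fixture's post, with the hub over the post and the eye over the fork, so that I can slip a washer on underneath. Leave the other things on the bench where they are.

Things in the scene. Friction and masses are not known exactly. Their poses are not given: they have to be found in the camera images.
- pack_centre (a point): Small plain cardboard carton of shims with a paper band round it, a closed rigid block 64 x 38 x 36 mm (x, y, z), about 0.12 kg, that lies on the fixture's base plate between post and fork. Point at its centre, half-way up; x along its 64 mm length, z up.
- cab: Low grey sheet-metal cabinet fixed to the bench, 220 mm deep (x), 240 mm wide (y), 90 mm high, with one drawer. Origin at the centre of its underside; x points from its front to its back, z up.
- drawer_floor (a point): Centre of the drawer's inner floor (moves with the drawer). Inside it measures 175 mm (x) by 198 mm (y); the floor is 22 mm above the bench, walls reach 46 mm above the floor, the front panel 56 mm. x points into the cabinet, the way the drawer shuts; z up. At drawer value q only the part with x from -87 mm to q - 93 mm is open to the sky.
- cab_drawer0_handle (a point): Middle of the drawer's handle: a horizontal round steel bar, 11 mm thick, 120 mm long, 35 mm in front of the drawer's front panel, 52 mm above the bench, which moves with the drawer. x points into the cabinet (the way it shuts), y along the bar.
- cab_drawer0 (a joint): How far the drawer is pulled out, in m: 0 shut, at most 0.150. It starts open. It slides with about 1 N of friction and stays where it is left; it can be pushed shut by its handle or its front panel with a few newtons.
- plate_centre (a point): The assembly fixture: a flat bare-steel base plate fixed to the bench, 260 x 90 mm and 12 mm thick. Point at the centre of its upper face; x along its 260 mm length towards the post, z up.
- post_top (a point): Top centre of the fixture's round upright steel post, 18 mm in diameter, standing 28 mm out of the base plate (its top is 40 mm above the bench), 95 mm from the plate's centre.
- fork_top (a point): Middle of the fixture's fork, at the height of its top (38 mm above the bench): two upright steel lugs 28 mm long and 10 mm thick with a gap of 30 mm between them, 95 mm from the plate's centre at the end opposite the post, so 190 mm from the post.
- lever_balance (a point): Balance point (centre of mass) of the offset lever, a loose cast-aluminium part of about 0.4 kg lying flat on the bench: 58.5 mm from the hub's centre and 131.5 mm from the eye's, in the middle of the straight arm, half-way up it. The arm is 14 mm wide, 20 mm high, its underside 14 mm above the hub's underside. x points along the arm to the hub, y across it, z up.
- lever_hub (a point): Centre of the underside of the lever's hub: the thick round end, 48 mm in diameter, 40 mm high, with a dark bore on top. The lever is 232 mm long over all; the balance point is 24 mm above this underside.
- lever_eye (a point): Centre of the underside of the lever's eye: the thin round end, 26 mm in diameter, 34 mm high, 190 mm from the hub's centre.
- knob: Bystander: black plastic clamp knob, 38 mm across and 36 mm high. Origin at the centre of its underside.
- link: Bystander: straight flat steel link with two equal ends, 164 mm long, 14 mm thick. Origin under its centre, x along it.
- wrench: Bystander: steel open-ended wrench, 150 mm long, lying flat.
- carton: Bystander: plain cardboard box 60 x 50 x 35 mm standing on top of the cabinet. Origin at the centre of its underside.
- tin: Bystander: steel tin, 60 mm in diameter, 80 mm high. Origin at the centre of its underside.
- collar: Bystander: brass ring collar, 32 mm in diameter, 14 mm high, lying flat. Origin at the centre of its underside.

How it is judged (in metres and radians):
On the way, in this order (a step that is already met when the one before it is completed fails the run):
1. the carton lies in the open drawer, let go (x of pack_centre in the frame of drawer_floor between -0.085 and 0.085 m and y of pack_centre in the frame of drawer_floor between -0.097 and 0.097 m and z of pack_centre in the frame of drawer_floor between 0 and 0.036 m and contact force between pack and the fingers below 0.1 N and value of joint cab_drawer0 above 0.05 m), for 0.2 s.
2. the drawer is slid shut with the carton in it (x of pack_centre in the frame of drawer_floor between -0.085 and 0.085 m and y of pack_centre in the frame of drawer_floor between -0.097 and 0.097 m and z of pack_centre in the frame of drawer_floor between 0 and 0.036 m and value of joint cab_drawer0 below 0.006 m), for 0.2 s.
3. the lever is lifted, gripped at its balance point, and level (height (world z) of each of lever_hub, lever_eye above 0.02 m and angle between lever_balance's own z axis and vertical below 0.15 rad and horizontal distance between the grasp point and lever_balance below 0.02 m and contact force between lever and the fingers above 1 N), for 0.2 s.
At the end, for the whole second after the job is handed in: Carton in the drawer, drawer shut within 6 mm; lever still, held within 20 mm of its balance point, level within 7 degrees, clear of fixture and cabinet, hub 25 to 100 mm above the post top, hub within 20 mm of the post axis and eye within 25 mm of the fork middle (plan view) (all of step 2 and contact force between pack and the fingers below 0.1 N and height (world z) of lever_hub between 0.065 and 0.14 m and angle between lever_balance's own z axis and vertical below 0.12 rad and horizontal distance between lever_hub and post_top below 0.02 m and horizontal distance between lever_eye and fork_top below 0.025 m and horizontal distance between the grasp point and lever_balance below 0.02 m and contact force between lever and the fingers above 1 N and contact force between lever and fixture below 0.1 N and contact force between lever and cab below 0.1 N and linear speed of lever below 0.02 m/s); the arm keeps its last pose, push and grip.
It fails at once if a bystander is moved by more than 30 mm (distance of any of knob, link, wrench, carton, tin, collar from where it was at the start of the episode above 0.03 m).
It fails at once if the lever is tipped by more than 20 degrees (angle between lever_balance's own z axis and vertical above 0.35 rad).
It also fails if it takes over 72 s, if anything falls off the work surface, if the arm or the gripper's body presses on something with over 40 N, if the wrist force passes 120 N, or if a joint passes its speed limit or range.

### The arm

A 6-joint arm with a two-finger parallel gripper is mounted at the origin on the work surface. World frame = base frame: x ahead of the robot, y to its left, z up, the work surface at z = 0. Lengths are in mm, angles in rad, forces in N, time in s.
With the tool pointing down it reaches from about 350 to 975 mm from the base axis. Payload 7.1 kg.
Tool frame: the origin (TCP) lies midway between the tips of the shut fingers; the grasp point (between the pads) lies 19 mm behind it (pinch_z is the distance from the TCP to the grasp point, in mm); z points along the fingers, y is the direction in which the jaws open and shut (so a half turn about z gives the same grasp; the last joint's range is limited). The gripper opens to 88 mm and grips with 3 to 60 N. Pads are 20 mm wide; open, the fingers measure 115 mm over their backs; the gripper's body (75 mm by 178 mm) begins 61 mm behind the grasp point.
Start: joints at [1.289, 0.423, 1.63, -0, 1.089, -0.019], TCP at [162.334, 603.533, 222.675] pointing down, gripper open.
Joint ranges: [-3, 3], [-0.9, 2.11], [0.09, 2.58], [-1.31, 4.45], [0.11, 2.69], [-2.54, 2.54]. Speed limits (rad/s): [2.39, 2.39, 3.01, 3.14, 3.14, 3.14].

### API

Orientations are given as a unit quaternion [x, y, z, w].
In Python, from bench import * gives the robot as it stands.
- The arm moves only by the tool carry_out, never from a script. Its argument "steps" is a list of rows, each an object with "xyz": the shift along the tool's x, y, z in cm, a list of three; "yaw": the turn about the tool's z in degrees; "hand": the closure in counts, from 0 (fully open) to 255 (shut). In form: [{"xyz": [x, y, z], "yaw": yaw, "hand": hand}, ...]. A call has 1 to 12 rows; each row is the pose to reach, as a shift and turn from the pose measured when the call began, along the tool's axes at that moment; what a row does not reach only later rows make up. A row lasts 1/12 s, in which the tool goes at most 41.7 mm and 7.16 degrees, less where a joint would pass 70% of its speed; a pose out of reach is approached as far as the arm can. A call with a gripper value outside its range is refused whole. The fingers move at their own pace and stop on an object; "grip_force" is the grip in N (left out, the last holds). Time passes only in rows, so rows that repeat a pose let the fingers close. It gives the time, the measured TCP pose, the force and the opening at its end, in the units of the state.
- observe(): the state, without advancing time (a new reading comes with each control period).
- read_camera(name): name is "side" or "top"; returns (picture, depth): 480x640x3 uint8, red, green, blue; 480x640 float32, mm along the optical axis (not along the pixel's ray), 0 where there is no reading.
- get_calibration(name): a dict with "vertical_fov" (degrees; the focal length in pixels is half the picture's height over the tangent of half this angle, whatever the lens; pixels are square), "cx", "cy" (the principal point, pixels), "camera_from_world" (4x4, takes a point from world to camera coordinates). Camera axes: x right, y down, z forward; pixel columns grow to the right and rows downward; lengths in mm; the calibration is good to about 2 mm. A picture is of the moment at which its call begins. get_calibration takes no time and is no camera call.
- close_job(): hands the job in, once; it reports no verdict.
The state is a dict: "time": time; "q": joint angles; "qd": joint speeds; "effort": joint torques, N m; "position": TCP position; "eef_rot": TCP orientation; "contact_force": force on the tool from outside, world axes, zero at the start; "wrist_torque": the same for the moment, N m; "finger_gap": finger opening in mm.
Only numpy, scipy, OpenCV 4.12 (cv2) and the standard library are available. Lean on these libraries where they do the work, as an engineer would, in place of code of your own. Each camera call takes 0.05 s, during which the arm holds its last target.

## Working session

There is one attempt and no reset: what is moved stays moved. The work goes in short steps, Python scripts to look and compute and a tool call to move; the robot and the scene stay as the last step left them, time stands still between calls to the robot, and variables do not carry over. Pictures are saved under pics/ and viewed, and the job is handed in when it is done.

Besides the shell and the picture viewer there is one more tool, called after "Request:" by a JSON object that holds its "api" and its "payload", one argument or row to a line. carry_out: Moves the arm, as the interface text tells. Its arguments: {"type":"object","properties":{"steps":{"type":"array"},"grip_force":{"type":"number"}},"required":["steps"]}

```bash
mkdir -p pics; ls; python3 - <<'E'
from bench import *
import cv2,numpy as np
print(observe())
for n in("top","side"):
    p,d=read_camera(n); cv2.imwrite(f"pics/{n}0.png",cv2.cvtColor(p,cv2.COLOR_RGB2BGR)); np.savez(f"{n}0.npz",p=p,d=d)
    c=get_calibration(n); print(n,c)
    print((d>0).mean(),d[d>0].min(),d.max())
E
```

```text
pics
{'time': 0.0, 'q': array([ 1.28897824e+00,  4.23837597e-01,  1.63065883e+00, -1.27417074e-05,
        1.08861781e+00, -1.89880507e-02]), 'qd': array([ 0.00060081,  0.0005574 , -0.00168494,  0.00047486, -0.00041331,
        0.00041376]), 'effort': array([-1.92225481e-03, -5.44612491e+01, -2.73647118e+01,  6.41006394e-02,
        2.29438744e-02, -1.32198779e-04]), 'position': array([162.20345914, 603.01968961, 221.91597647]), 'eef_rot': array([ 1.31034119e-01,  9.91377567e-01, -7.53045527e-04, -1.08415513e-04]), 'contact_force': array([-0.80344388, -0.44277523, -0.50142484]), 'wrist_torque': array([-0.0106738 ,  0.02180776,  0.02507756]), 'finger_gap': 87.85376403246256}
top {'vertical_fov': 46.4971524896093, 'cx': 316.3163731809102, 'cy': 231.6038455544802, 'camera_from_world': array([[-1.67503350e-02, -9.99626180e-01, -2.16085004e-02,
         7.23333902e+00],
       [-9.87960030e-01,  1.98714355e-02, -1.53427849e-01,
         5.81056257e+02],
       [ 1.53799886e-01,  1.87783669e-02, -9.87923564e-01,
         1.22463192e+03],
       [ 0.00000000e+00,  0.00000000e+00,  0.00000000e+00,
         1.00000000e+00]])}
0.99599609375 914.1247 2229.602
side {'vertical_fov': 57.77887668611856, 'cx': 321.72695456358747, 'cy': 236.84723488795748, 'camera_from_world': array([[ 9.51925794e-01, -3.06326165e-01, -1.25008934e-03,
        -5.54718250e+02],
       [-1.50233759e-01, -4.63295687e-01, -8.73376737e-01,
         1.69324420e+02],
       [ 2.66958986e-01,  8.31577649e-01, -4.87043646e-01,
         7.13616968e+02],
       [ 0.00000000e+00,  0.00000000e+00,  0.00000000e+00,
         1.00000000e+00]])}
0.99595703125 503.68863 3184.9614
```

View pics/top0.png

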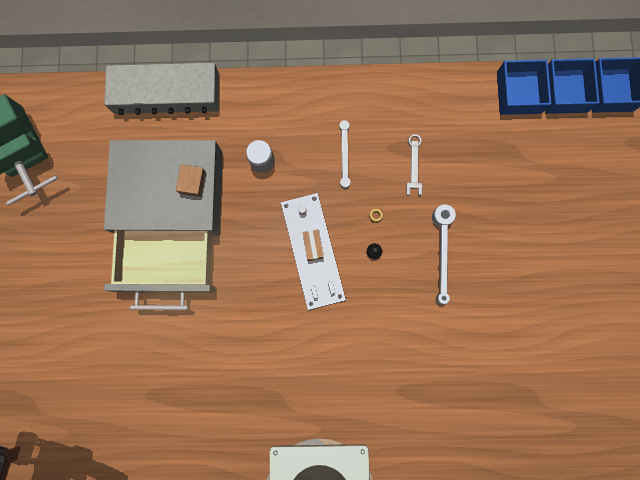

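View pics/side0.png

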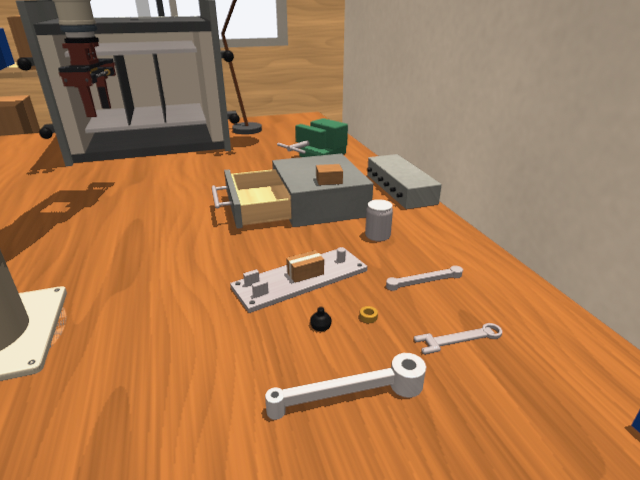

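```bash
cat > h.py <<'E'
import numpy as np,cv2
from bench import get_calibration
C={}
def cal(n):
    if n not in C:
        c=get_calibration(n); f=240/np.tan(np.radians(c["vertical_fov"])/2)
        C[n]=(f,c["cx"],c["cy"],np.array(c["camera_from_world"]))
    return C[n]
def ray(n,u,v):
    f,cx,cy,T=cal(n); R=T[:3,:3]; o=-R.T@T[:3,3]
    d=R.T@np.array([(u-cx)/f,(v-cy)/f,1.]); return o,d
def plane(n,u,v,z):
    o,d=ray(n,u,v); return o+d*(z-o[2])/d[2]
def depthpt(n,u,v,dep):
    o,d=ray(n,u,v); return o+d*dep
def proj(n,p):
    f,cx,cy,T=cal(n); c=T[:3,:3]@np.asarray(p,float)+T[:3,3]; return np.array([cx+f*c[0]/c[2],cy+f*c[1]/c[2]])
def two(u1,v1,u2,v2,n1="top",n2="side"):
    a,d=ray(n1,u1,v1); b,e=ray(n2,u2,v2)
    s=np.linalg.lstsq(np.c_[d,-e],b-a,rcond=None)[0]
    p,q=a+s[0]*d,b+s[1]*e; return (p+q)/2,np.linalg.norm(p-q)
def world(n,d):
    f,cx,cy,T=cal(n); v,u=np.mgrid[:480,:640]
    P=np.stack([(u-cx)/f*d,(v-cy)/f*d,d],-1)-T[:3,3]; return P@T[:3,:3]
E
python3 - <<'E'
from h import *
t=np.load("top0.npz");s=np.load("side0.npz")
W=world("top",t["d"]);
for nm,(u,v) in dict(bench=(390,330),bench2=(220,260),cab=(140,190),fl=(160,260),carton=(190,180),plate=(300,235),pack=(313,240),hub=(437,214),arm=(444,260),eye=(443,299),tin=(258,152)).items(): print(nm,W[v,u].round(1))
W=world("side",s["d"])
for nm,(u,v) in dict(bench=(200,350),cab=(310,175),plate=(270,285),pack=(305,262),arm=(335,388),hub=(400,365)).items(): print('s',nm,W[v,u].round(1))
def crop(n,x,y,w,h,k):
    cv2.imwrite(f"pics/{n}c_{x}.png",cv2.cvtColor(cv2.resize((t if n=='top' else s)["p"][y:y+h,x:x+w],None,fx=k,fy=k,interpolation=cv2.INTER_CUBIC),cv2.COLOR_RGB2BGR))
crop("top",270,180,200,140,4); crop("top",95,130,140,190,3); crop("side",210,230,240,200,3)
E
```

```text
bench [ 357.1 -167.6   -3.8]
bench2 [525.2 224.1   1. ]
cab [676.8 388.8  86.6]
fl [525.6 359.2  22. ]
carton [687.9 267.7 122.9]
plate [578.6  35.2  14.2]
pack [561.    4.2  51.7]
hub [ 617.5 -280.1   37. ]
arm [ 511.7 -290.7   36.2]
eye [ 424.3 -284.1   35.5]
tin [761.1 125.   78.4]
s bench [ 336.3 -134.2    1.3]
s cab [654.3 319.8  92.3]
s plate [476.1 -11.2  13.4]
s pack [546.1 -10.3  50.7]
s arm [ 505.7 -298.    32.1]
s hub [ 602.2 -296.4   42.7]
```

View pics/topc_270.png

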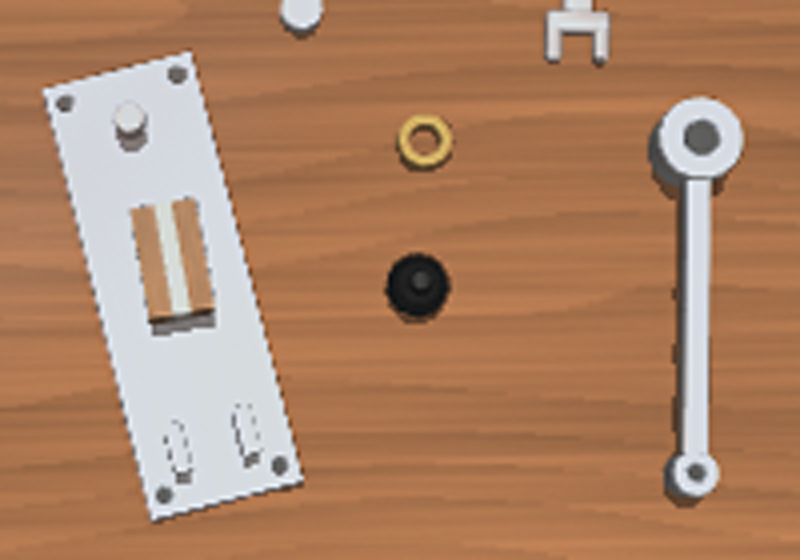

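View pics/sidec_210.png

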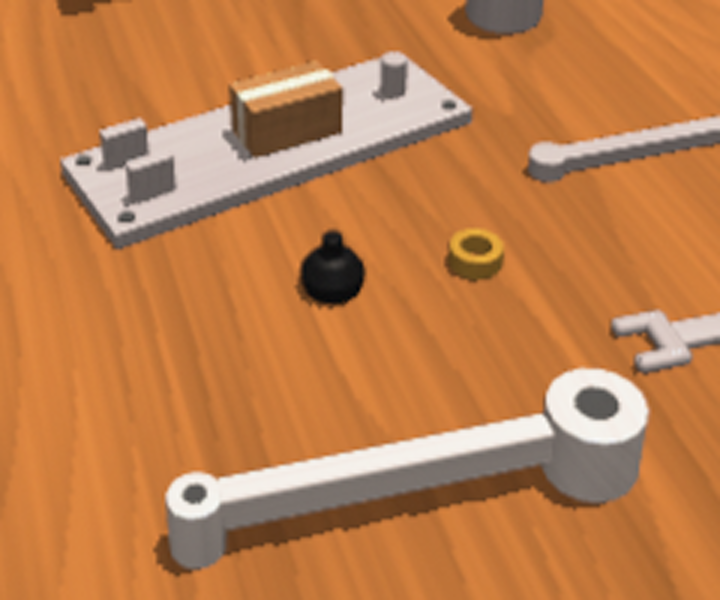

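View pics/topc_95.png

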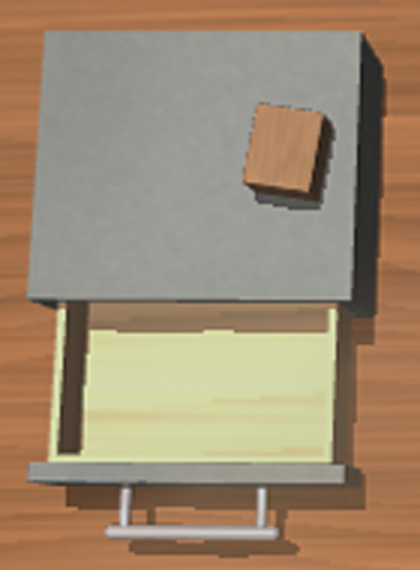

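```bash
python3 - <<'E'
from h import *
def T(u,v): return 270+(u+.5)/4-.5,180+(v+.5)/4-.5
def D(u,v): return 95+(u+.5)/3-.5,130+(v+.5)/3-.5
def S(u,v): return 210+(u+.5)/3-.5,230+(v+.5)/3-.5
for n,a,b,z in [("post",(130,114),(394,60),40),("hub",(701,138),(597,403),40),("eye",(696,472),(194,493),34)]:
    print(n,[x if np.isscalar(x) else x.round(1) for x in two(*T(*a),*S(*b))],plane("top",*T(*a),z).round(1),plane("side",*S(*b),z).round(1))
pt=np.array([plane("top",*T(*a),48)[:2] for a in [(132,209),(196,198),(214,308),(151,321)]])
ps=[plane("side",*S(*a),48)[:2].round(1) for a in [(230,92),(322,65),(341,98),(248,124)]]
print("pack",pt.round(1),pt.mean(0),"side",ps,np.mean(ps,0)); d=pt[0]+pt[1]-pt[2]-pt[3]; print(np.degrees(np.arctan2(d[1],d[0])),np.linalg.norm(d)/2)
print("pack tri corners", [two(*T(*a),*S(*b)) for a,b in [((151,321),(230,92)),((214,308),(248,124)),((196,198),(341,98))]])
pl=np.array([plane("top",*T(*a),12)[:2] for a in [(43,90),(191,53),(302,484),(153,521)]]); d=pl[0]+pl[1]-pl[2]-pl[3]
print("plate",pl.mean(0),np.degrees(np.arctan2(d[1],d[0])),np.linalg.norm(d)/2)
for c in [(179,450),(247,432)]: print("lug",plane("top",*T(*c),38).round(1))
for c in [(107,532),(277,533)]: print("handle",plane("top",*D(*c),52).round(1))
for c in [(45,31),(362,32),(350,300),(30,298)]: print("cab",plane("top",*D(*c),90).round(1))
for c in [(28,464),(344,466)]: print("front top",plane("top",*D(*c),78).round(1))
for c in [(82,455),(330,462),(86,330),(334,334)]: print("floor",plane("top",*D(*c),22).round(1))
for c in [(418,262)]: print("knob",plane("top",*T(*c),36).round(1))
E
```

```text
post [array([635.3,  28.8,  39.8]), np.float64(3.7386537507070114)] [637.1  28.3  40. ] [633.2  28.3  40. ]
hub [array([ 615.8, -297. ,   41. ]), np.float64(0.5868780469441499)] [ 616.3 -297.3   40. ] [ 616.1 -296.1   40. ]
eye [array([ 426.4, -285.6,   35.3]), np.float64(2.0111776389689076)] [ 427.4 -285.9   34. ] [ 425.5 -284.4   34. ]
pack [[580.6  27.5]
 [586.2  -8.9]
 [523.3 -17.9]
 [516.7  17.7]] [551.69592465   4.60921629] side [array([514.7,  10.6]), array([580.8,  24.4]), array([580.2, -18.1]), array([516.4, -28.8])] [548.025  -2.975]
8.476763637645691 64.11923909446524
pack tri corners [(array([516.72329368,  17.89840585,  43.31068765]), np.float64(0.8421647292356553)), (array([521.66327712, -17.44866745,  40.28858269]), np.float64(5.044066237403516)), (array([585.34554625,  -8.36294397,  41.47483783]), np.float64(3.8314178513392645))]
plate [541.9350307    6.78985379] 13.380718578708354 259.89298254337166
lug [444.6   3.3  38. ]
lug [454.  -35.1  38. ]
handle [418.3 413.9  52. ]
handle [415.3 286.9  52. ]
cab [793.6 460.6  90. ]
cab [787.1 220.1  90. ]
cab [583.  226.7  90. ]
cab [589.3 463.5  90. ]
front top [468.  464.7  78. ]
front top [462.4 232.1  78. ]
floor [477.9 445.8  22. ]
floor [469.1 254.8  22. ]
floor [574.7 446.3  22. ]
floor [567.8 253.1  22. ]
knob [ 548.7 -134.3   36. ]
```

```bash
python3 - <<'E'
from h import *
t=np.load("top0.npz")["p"];s=np.load("side0.npz")["p"]
a=cv2.resize(s[245:295,275:335],None,fx=8,fy=8,interpolation=cv2.INTER_CUBIC)
b=cv2.resize(t[225:270,295:330],None,fx=8,fy=8,interpolation=cv2.INTER_CUBIC); b=cv2.copyMakeBorder(b,0,40,0,0,cv2.BORDER_CONSTANT)
o=np.hstack([a,b]); print(a.shape); cv2.imwrite("pics/pk.png",o[:,:,::-1])
E
```

```text
(400, 480, 3)
```

View pics/pk.png

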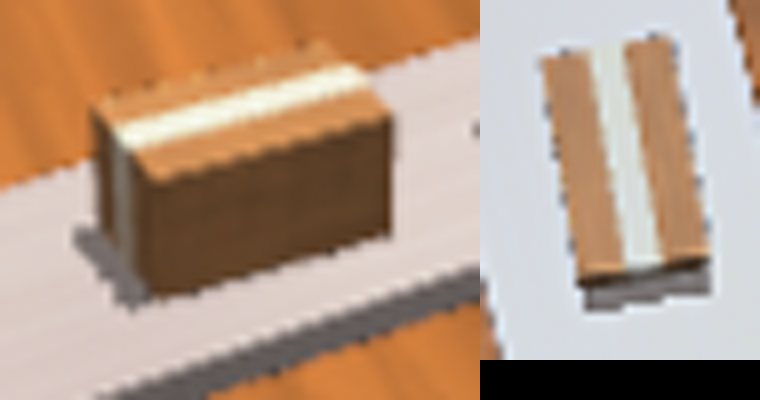

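```bash
python3 - <<'E'
from h import *
A=[(100,277),(230,262),(195,37),(63,57)];B=[(97,107),(148,180),(390,115),(322,45)]
P=[]
for a,b in zip(A,B):
    p,r=two(295+(a[0]+.5)/8-.5,225+(a[1]+.5)/8-.5,275+(b[0]+.5)/8-.5,245+(b[1]+.5)/8-.5); P.append(p); print(p.round(1),round(r,1))
P=np.array(P);print(P.mean(0)); d=P[2]+P[3]-P[0]-P[1]; print(np.degrees(np.arctan2(d[1],d[0])),np.linalg.norm(d)/2)
# moves
R=np.array([[2*.131034**2-1,2*.131034*.991378],[2*.131034*.991378,2*.991378**2-1]])
dw=P.mean(0)[:2]-[162.2,603.0]; print(dw, R.T@dw)
E
```

```text
[517.8  18.4  48.3] 0.8
[521.1 -18.2  49.3] 1.0
[584.4  -9.3  49.9] 2.7
[579.2  28.2  49.1] 3.4
[550.61694963   4.77756253  49.14196114]
8.552929048644167 63.04857350896312
[ 388.41694963 -598.22243747] [-530.50202621 -476.76587891]
```

Request:
{"api": "carry_out", "payload": {
  "steps": [
    {"xyz": [-53.0,-47.7,0],"yaw": -23.5,"hand": 0},
    {"xyz": [-53.0,-47.7,0],"yaw": -23.5,"hand": 0},
    {"xyz": [-53.0,-47.7,0],"yaw": -23.5,"hand": 0},
    {"xyz": [-53.0,-47.7,0],"yaw": -23.5,"hand": 0},
    {"xyz": [-53.0,-47.7,0],"yaw": -23.5,"hand": 0},
    {"xyz": [-53.0,-47.7,0],"yaw": -23.5,"hand": 0},
    {"xyz": [-53.0,-47.7,0],"yaw": -23.5,"hand": 0},
    {"xyz": [-53.0,-47.7,0],"yaw": -23.5,"hand": 0},
    {"xyz": [-53.0,-47.7,0],"yaw": -23.5,"hand": 0},
    {"xyz": [-53.0,-47.7,0],"yaw": -23.5,"hand": 0},
    {"xyz": [-53.0,-47.7,0],"yaw": -23.5,"hand": 0},
    {"xyz": [-53.0,-47.7,0],"yaw": -23.5,"hand": 0}
  ],
  "grip_force": 20
}}

```text
time: 1.1
position: [434.2, 182.6, 222.6]
eef_rot: [-0.074, 0.997, -0.001, -0.0]
contact_force: [1.3, 0.8, -0.0]
finger_gap: 87.9
```

```bash
cat > g.py <<'E'
import sys,numpy as np
from scipy.spatial.transform import Rotation as Ro
from bench import observe
s=observe(); R=Ro.from_quat(s["eef_rot"]).as_matrix(); p=np.array(s["position"])
print("t",round(s["time"],2),"p",p.round(1),"F",np.round(s["contact_force"],1),"gap",round(s["finger_gap"],1),"q",np.round(s["q"],2))
a=np.degrees(np.arctan2(-R[1,0],-R[0,0])); print("axis ang",a.round(2),"tilt",np.degrees(np.arccos(-R[2,2])).round(2))
v=list(map(float,sys.argv[1:]))
for i in range(0,len(v),4):
    x,y,z,t=v[i:i+4]; print("->",(R.T@(np.array([x,y,z])-p)/10).round(2),"yaw",round(-(t-a),1))
E
python3 g.py 551 4.7 120 8.5  551 4.7 21 8.5
```

```text
t 1.1 p [434.2 182.6 222.6] F [ 1.3  0.8 -0. ] gap 87.9 q [ 0.37  0.2   1.96 -0.    0.99 -1.34]
axis ang 8.44 tilt 0.08
-> [ -8.95 -19.3   10.28] yaw -0.1
-> [ -8.96 -19.29  20.18] yaw -0.1
```

Request:
{"api": "carry_out", "payload": {
  "steps": [
    {"xyz": [-4,-8.5,2],"yaw": 0,"hand": 0},
    {"xyz": [-9,-19.3,8],"yaw": 0,"hand": 0},
    {"xyz": [-9,-19.3,8],"yaw": 0,"hand": 0},
    {"xyz": [-9,-19.3,8],"yaw": 0,"hand": 0},
    {"xyz": [-9,-19.3,8],"yaw": 0,"hand": 0},
    {"xyz": [-9,-19.3,10],"yaw": 0,"hand": 0},
    {"xyz": [-9,-19.3,12.5],"yaw": 0,"hand": 0},
    {"xyz": [-9,-19.3,14],"yaw": 0,"hand": 0},
    {"xyz": [-9,-19.3,14],"yaw": 0,"hand": 0}
  ]
}}

```text
time: 1.85
position: [548.9, 4.1, 79.3]
eef_rot: [-0.073, 0.997, -0.0, -0.004]
contact_force: [-1.2, 0.8, 0.5]
finger_gap: 87.8
```

```bash
python3 - <<'E'
from bench import *
import cv2,numpy as np
o=[]
for n,(x,y) in dict(top=(240,180),side=(200,190)).items():
    p,d=read_camera(n); o.append(cv2.resize(p[y:y+150,x:x+200],None,fx=2,fy=2,interpolation=cv2.INTER_CUBIC)[:,:,::-1])
cv2.imwrite("pics/b1.png",np.hstack(o))
E
python3 g.py 551 4.7 21 8.5
```

```text
t 1.95 p [551.    4.7  82.4] F [ 0.3  0.2 -1. ] gap 87.9 q [-0.01  0.52  1.88 -0.    0.75 -1.73]
axis ang 8.45 tilt 0.14
-> [-0.01  0.    6.14] yaw -0.1
```

View pics/b1.png

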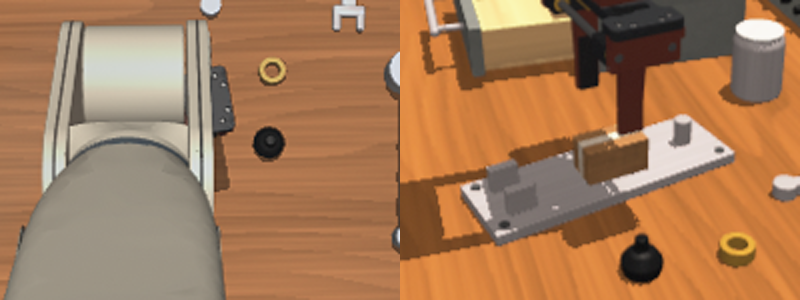

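```bash
python3 - <<'E'
from h import *
for s in(-1,1):
  for r in(44,57):
    p=proj("side",[551+.148*r*(-s),4.7+.989*r*s,82]); print(s,r,((p-[200,190])*2+[400,0]).round())
E
```

```text
-1 44 [630. 129.]
-1 57 [636. 136.]
1 44 [592.  87.]
1 57 [586.  82.]
```

Tips appear where projected (near tip at about (630,130) in the pasted view), so calibration and pose agree. Descend and grip.

Request:
{"api": "carry_out", "payload": {
  "steps": [
    {"xyz": [0,0,2],"yaw": 0,"hand": 0},
    {"xyz": [0,0,4],"yaw": 0,"hand": 0},
    {"xyz": [0,0,5.5],"yaw": 0,"hand": 0},
    {"xyz": [0,0,6.0],"yaw": 0,"hand": 0},
    {"xyz": [0,0,6.0],"yaw": 0,"hand": 0},
    {"xyz": [0,0,6.0],"yaw": 0,"hand": 255},
    {"xyz": [0,0,6.0],"yaw": 0,"hand": 255},
    {"xyz": [0,0,6.0],"yaw": 0,"hand": 255},
    {"xyz": [0,0,6.0],"yaw": 0,"hand": 255},
    {"xyz": [0,0,6.0],"yaw": 0,"hand": 255},
    {"xyz": [0,0,6.0],"yaw": 0,"hand": 255}
  ],
  "grip_force": 20
}}

```text
time: 2.87
position: [551.1, 4.7, 22.8]
eef_rot: [-0.074, 0.997, -0.001, -0.001]
contact_force: [0.3, 0.4, -0.4]
finger_gap: 51.3
```

```bash
python3 g.py 551 4.7 155 8.5  523 349 155 -1.5
```

```text
t 2.87 p [551.1   4.7  22.8] F [ 0.3  0.4 -0.4] gap 51.3 q [-0.01  0.62  1.89 -0.    0.63 -1.73]
axis ang 8.45 tilt 0.12
-> [ 3.000e-02 -1.000e-02 -1.322e+01] yaw -0.1
-> [ -2.26  34.46 -13.26] yaw 9.9
```

Request:
{"api": "carry_out", "payload": {
  "steps": [
    {"xyz": [0,0,0],"yaw": 0,"hand": 255},
    {"xyz": [0,0,0],"yaw": 0,"hand": 255},
    {"xyz": [0,0,0],"yaw": 0,"hand": 255},
    {"xyz": [0,0,0],"yaw": 0,"hand": 255},
    {"xyz": [0,0,0],"yaw": 0,"hand": 255},
    {"xyz": [0,0,0],"yaw": 0,"hand": 255}
  ]
}}

```text
time: 3.37
position: [551.1, 4.6, 22.9]
eef_rot: [-0.074, 0.997, -0.001, -0.001]
contact_force: [-1.7, -0.8, 3.0]
finger_gap: 37.9
```

Request:
{"api": "carry_out", "payload": {
  "steps": [
    {"xyz": [0,0,-2],"yaw": 0,"hand": 255},
    {"xyz": [0,0,-5],"yaw": 0,"hand": 255},
    {"xyz": [0,0,-8.5],"yaw": 0,"hand": 255},
    {"xyz": [0,0,-12],"yaw": 0,"hand": 255},
    {"xyz": [-0.3,3,-13.2],"yaw": 2,"hand": 255},
    {"xyz": [-0.6,6.5,-13.2],"yaw": 4,"hand": 255},
    {"xyz": [-0.8,10,-13.2],"yaw": 6,"hand": 255},
    {"xyz": [-1,13.5,-13.2],"yaw": 8,"hand": 255},
    {"xyz": [-1.3,17,-13.2],"yaw": 9.9,"hand": 255},
    {"xyz": [-1.5,20.5,-13.2],"yaw": 9.9,"hand": 255},
    {"xyz": [-1.8,24,-13.2],"yaw": 9.9,"hand": 255},
    {"xyz": [-2.0,27.5,-13.2],"yaw": 9.9,"hand": 255}
  ]
}}

```text
time: 4.37
position: [530.1, 281.4, 154.3]
eef_rot: [0.013, 1.0, -0.001, -0.001]
contact_force: [0.7, -0.2, -0.7]
finger_gap: 37.9
```

```bash
python3 g.py 523 349 155 -1.5  523 349 35 -1.5
```

```text
t 4.37 p [530.1 281.4 154.3] F [ 0.7 -0.2 -0.7] gap 37.9 q [ 0.47  0.47  1.73 -0.    0.94 -1.08]
axis ang -1.45 tilt 0.14
-> [ 0.89  6.74 -0.08] yaw 0.0
-> [ 0.86  6.76 11.92] yaw 0.0
```

Request:
{"api": "carry_out", "payload": {
  "steps": [
    {"xyz": [0.4,3,0],"yaw": 0,"hand": 255},
    {"xyz": [0.9,6.75,0],"yaw": 0,"hand": 255},
    {"xyz": [0.9,6.75,2],"yaw": 0,"hand": 255},
    {"xyz": [0.9,6.75,4],"yaw": 0,"hand": 255},
    {"xyz": [0.9,6.75,4],"yaw": 0,"hand": 255}
  ]
}}

```text
time: 4.78
position: [520.0, 348.3, 110.2]
eef_rot: [0.012, 1.0, -0.003, -0.004]
contact_force: [-0.5, -0.5, -2.0]
finger_gap: 37.8
```

```bash
cat > v.py <<'E'
import sys
from bench import *
import cv2,numpy as np
o=[]
for n in("top","side"):
    p,d=read_camera(n); np.savez(f"{n}_{sys.argv[1]}.npz",p=p,d=d)
    x,y=map(int,sys.argv[2:4]) if n=="top" else map(int,sys.argv[4:6])
    o.append(cv2.resize(p[y:y+150,x:x+200],None,fx=2,fy=2,interpolation=cv2.INTER_CUBIC)[:,:,::-1])
cv2.imwrite(f"pics/{sys.argv[1]}.png",np.hstack(o))
E
python3 v.py b2 80 180 180 140; python3 g.py 523 349 35 -1.5
```

```text
t 4.88 p [522.  348.5 113.3] F [ 0.5 -0.5 -0.3] gap 37.9 q [ 0.57  0.56  1.69 -0.    0.9  -0.98]
axis ang -1.45 tilt 0.29
-> [-0.13  0.08  7.83] yaw 0.0
```

View pics/b2.png

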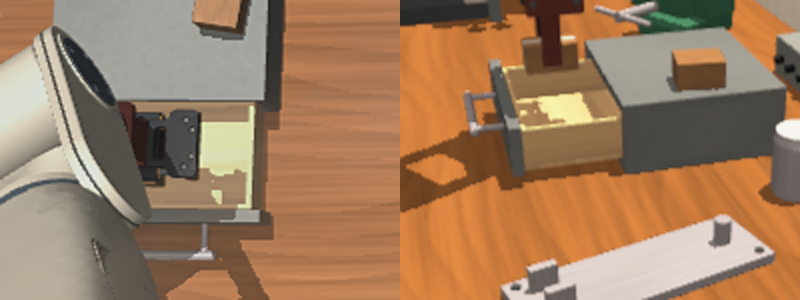

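Request:
{"api": "carry_out", "payload": {
  "steps": [
    {"xyz": [0,0,2],"yaw": 0,"hand": 255},
    {"xyz": [0,0,4],"yaw": 0,"hand": 255},
    {"xyz": [0,0,6],"yaw": 0,"hand": 255},
    {"xyz": [0,0,7.3],"yaw": 0,"hand": 255},
    {"xyz": [0,0,7.7],"yaw": 0,"hand": 255},
    {"xyz": [0,0,7.8],"yaw": 0,"hand": 255},
    {"xyz": [0,0,7.9],"yaw": 0,"hand": 255},
    {"xyz": [0,0,7.9],"yaw": 0,"hand": 255}
  ]
}}

```text
time: 5.55
position: [522.5, 348.6, 35.4]
eef_rot: [0.013, 1.0, -0.001, -0.001]
contact_force: [0.1, -0.2, -0.2]
finger_gap: 38.1
```

```bash
python3 g.py 523 349 32 -1.5
```

```text
t 5.55 p [522.5 348.6  35.4] F [ 0.1 -0.2 -0.2] gap 38.1 q [ 0.57  0.68  1.71 -0.    0.76 -0.98]
axis ang -1.46 tilt 0.19
-> [-0.05  0.04  0.34] yaw 0.0
```

Request:
{"api": "carry_out", "payload": {
  "steps": [
    {"xyz": [0,0,0.2],"yaw": 0,"hand": 255},
    {"xyz": [0,0,0.3],"yaw": 0,"hand": 255},
    {"xyz": [0,0,0.3],"yaw": 0,"hand": 255},
    {"xyz": [0,0,0.3],"yaw": 0,"hand": 255}
  ]
}}

```text
time: 5.88
position: [522.8, 348.9, 32.9]
eef_rot: [0.013, 1.0, -0.001, -0.001]
contact_force: [-0.0, -0.5, 1.3]
finger_gap: 38.3
```

Request:
{"api": "carry_out", "payload": {
  "steps": [
    {"xyz": [0,0,0.3],"yaw": 0,"hand": 60},
    {"xyz": [0,0,0.2],"yaw": 0,"hand": 60},
    {"xyz": [0,0,0.2],"yaw": 0,"hand": 60},
    {"xyz": [0,0,0.2],"yaw": 0,"hand": 60},
    {"xyz": [0,0,0.1],"yaw": 0,"hand": 60},
    {"xyz": [0,0,0],"yaw": 0,"hand": 60},
    {"xyz": [0,0,0],"yaw": 0,"hand": 60},
    {"xyz": [0,0,0],"yaw": 0,"hand": 60}
  ]
}}

```text
time: 6.55
position: [522.9, 348.9, 33.0]
eef_rot: [0.013, 1.0, -0.001, -0.001]
contact_force: [0.1, 0.1, 0.0]
finger_gap: 67.2
```

```bash
python3 g.py 522 349 160 -1.5 380 352 160 -1.5 380 352 42 -1.5
```

```text
t 6.55 p [522.9 348.9  33. ] F [0.1 0.1 0. ] gap 67.2 q [ 0.57  0.68  1.71 -0.    0.75 -0.98]
axis ang -1.45 tilt 0.13
-> [ 1.10e-01 -1.00e-02 -1.27e+01] yaw 0.0
-> [ 14.31  -0.07 -12.67] yaw 0.0
-> [14.29 -0.06 -0.87] yaw 0.0
```

Request:
{"api": "carry_out", "payload": {
  "steps": [
    {"xyz": [0,0,-2],"yaw": 0,"hand": 60},
    {"xyz": [0,0,-5],"yaw": 0,"hand": 60},
    {"xyz": [0,0,-9],"yaw": 0,"hand": 60},
    {"xyz": [0,0,-13],"yaw": 0,"hand": 255},
    {"xyz": [4,0,-13],"yaw": 0,"hand": 255},
    {"xyz": [8,0,-13],"yaw": 0,"hand": 255},
    {"xyz": [12,0,-13],"yaw": 0,"hand": 255},
    {"xyz": [14.3,0,-13],"yaw": 0,"hand": 255},
    {"xyz": [14.3,0,-13],"yaw": 0,"hand": 255},
    {"xyz": [14.3,0,-13],"yaw": 0,"hand": 255}
  ]
}}

```text
time: 7.38
position: [379.4, 353.0, 163.7]
eef_rot: [0.012, 1.0, -0.001, -0.001]
contact_force: [0.5, 0.1, 0.5]
finger_gap: 24.2
```

```bash
python3 v.py b3 80 180 180 140; python3 g.py 380 352 42 -1.5
```

```text
t 7.48 p [381.2 353.3 163.6] F [0.4 0.5 0.9] gap 16.6 q [ 0.72  0.35  1.91 -0.    0.88 -0.82]
axis ang -1.45 tilt 0.04
-> [ 0.11 -0.12 12.16] yaw 0.0
```

View pics/b3.png

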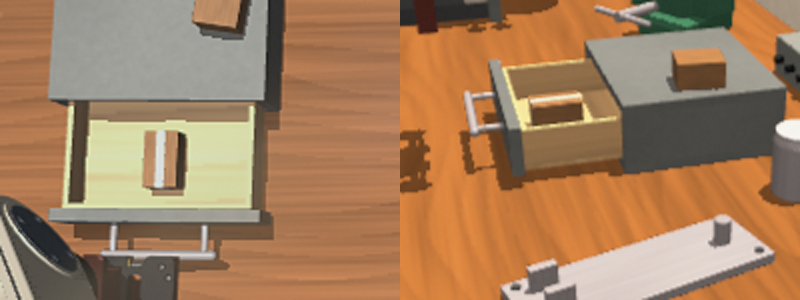

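Request:
{"api": "carry_out", "payload": {
  "steps": [
    {"xyz": [0,0,3],"yaw": 0,"hand": 255},
    {"xyz": [0,0,6],"yaw": 0,"hand": 255},
    {"xyz": [0,0,9],"yaw": 0,"hand": 255},
    {"xyz": [0,0,11.5],"yaw": 0,"hand": 255},
    {"xyz": [0,0,12.2],"yaw": 0,"hand": 255},
    {"xyz": [-1,0,12.5],"yaw": 0,"hand": 255},
    {"xyz": [-2,0,12.5],"yaw": 0,"hand": 255},
    {"xyz": [-3,0,12.5],"yaw": 0,"hand": 255},
    {"xyz": [-4,0,12.5],"yaw": 0,"hand": 255},
    {"xyz": [-5,0,12.5],"yaw": 0,"hand": 255}
  ]
}}

```text
time: 8.32
position: [433.2, 352.4, 39.9]
eef_rot: [0.013, 1.0, 0.0, 0.001]
contact_force: [-1.2, 0.7, -0.1]
finger_gap: 0.3
```

Request:
{"api": "carry_out", "payload": {
  "steps": [
    {"xyz": [-1,0,0],"yaw": 0,"hand": 255},
    {"xyz": [-2,0,0],"yaw": 0,"hand": 255},
    {"xyz": [-3,0,0],"yaw": 0,"hand": 255},
    {"xyz": [-4,0,0],"yaw": 0,"hand": 255},
    {"xyz": [-5,0,0],"yaw": 0,"hand": 255},
    {"xyz": [-6,0,0],"yaw": 0,"hand": 255},
    {"xyz": [-6.8,0,0],"yaw": 0,"hand": 255},
    {"xyz": [-7.4,0,0],"yaw": 0,"hand": 255},
    {"xyz": [-7.8,0,0],"yaw": 0,"hand": 255}
  ]
}}

```text
time: 9.07
position: [512.1, 350.3, 39.9]
eef_rot: [0.013, 1.0, 0.001, 0.001]
contact_force: [-1.0, 0.5, 0.4]
finger_gap: 1.0
```

```bash
python3 v.py b4 80 180 180 140; python3 g.py
```

```text
t 9.17 p [512.  350.4  40. ] F [ 1.4 -0.2  0.1] gap 0.7 q [ 0.58  0.66  1.73 -0.    0.75 -0.96]
axis ang -1.5 tilt 0.13
```

View pics/b4.png

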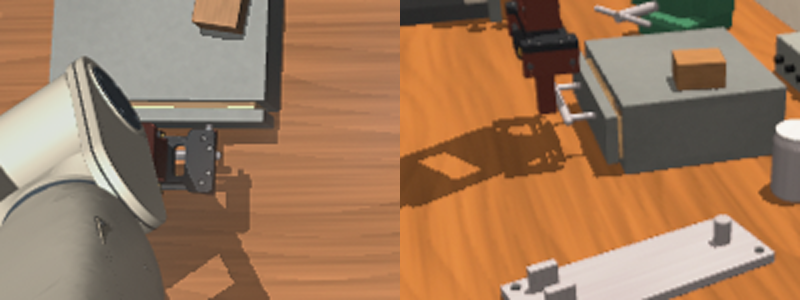

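Drawer nearly shut (slit of about 10 px in the enlarged view). Push slowly until the stop.

Request:
{"api": "carry_out", "payload": {
  "steps": [
    {"xyz": [-0.5,0,0],"yaw": 0,"hand": 255},
    {"xyz": [-0.8,0,0],"yaw": 0,"hand": 255},
    {"xyz": [-1.1,0,0],"yaw": 0,"hand": 255},
    {"xyz": [-1.4,0,0],"yaw": 0,"hand": 255},
    {"xyz": [-1.4,0,0],"yaw": 0,"hand": 255}
  ]
}}

```text
time: 9.58
position: [519.4, 349.9, 39.7]
eef_rot: [0.013, 1.0, -0.001, -0.005]
contact_force: [-25.5, 6.5, 15.6]
finger_gap: 0.3
```

Request:
{"api": "carry_out", "payload": {
  "steps": [
    {"xyz": [1,0,0],"yaw": 0,"hand": 255},
    {"xyz": [3,0,0],"yaw": 0,"hand": 255},
    {"xyz": [6,0,0],"yaw": 0,"hand": 255},
    {"xyz": [6,0,-3],"yaw": 0,"hand": 255},
    {"xyz": [6,0,-7],"yaw": 0,"hand": 255},
    {"xyz": [6,0,-11],"yaw": 0,"hand": 0},
    {"xyz": [6,0,-15],"yaw": 0,"hand": 0},
    {"xyz": [9,-4,-15],"yaw": 0,"hand": 0},
    {"xyz": [9,-8,-15],"yaw": 0,"hand": 0},
    {"xyz": [9,-12,-15],"yaw": 0,"hand": 0},
    {"xyz": [9,-16,-15],"yaw": 0,"hand": 0}
  ]
}}

```text
time: 10.5
position: [426.1, 193.4, 191.4]
eef_rot: [0.012, 1.0, -0.001, -0.004]
contact_force: [-0.1, 0.2, 0.7]
finger_gap: 36.9
```

```bash
python3 v.py b5 80 130 180 140; python3 - <<'E'
from h import *
a=np.load("top0.npz")["p"].astype(int);b=np.load("top_b5.npz")["p"].astype(int)
o=np.hstack([cv2.resize(np.load(f)["p"][y:y+70,x:x+w],None,fx=4,fy=4,interpolation=cv2.INTER_CUBIC) for f,y,x,w in(("top_b5.npz",195,95,100),("side_b5.npz",150,230,100))]); cv2.imwrite("pics/b5z.png",o[:,:,::-1].astype(np.uint8))
E
python3 g.py 558 -293 170 -3.4
```

```text
t 10.6 p [425.6 190.1 191. ] F [0.7 0.6 0.6] gap 44.9 q [ 0.39  0.24  1.99  0.    0.92 -1.15]
axis ang -1.76 tilt 0.67
-> [-14.74 -47.88   2.1 ] yaw 1.6
```

View pics/b5.png

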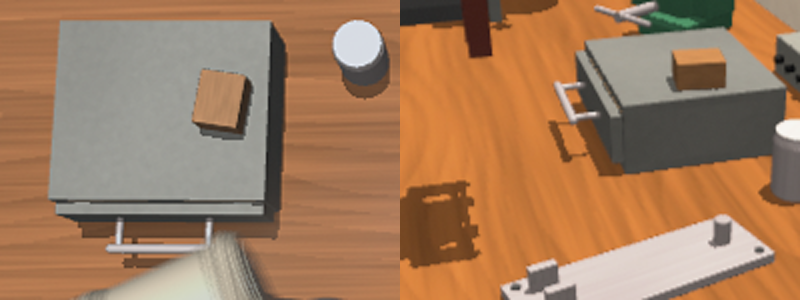

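View pics/b5z.png

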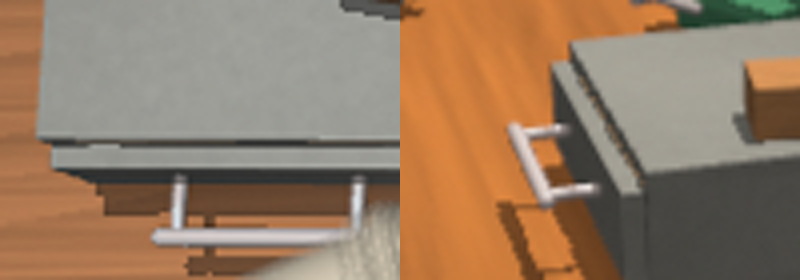

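```bash
python3 - <<'E'
from h import *
b=np.load("top_b5.npz")["p"]; a=np.load("top0.npz")["p"]; s=np.load("side_b5.npz")["p"]
def X(v): return 
print("before"); 
for v in range(225,306): print(v,plane("top",150,v,78)[0].round(),a[v,150].tolist(),b[v,150].tolist()) if (226<v<248 or 284<v<300) else 0
o=np.hstack([cv2.resize(a[222:302,105:165],None,fx=6,fy=6,interpolation=cv2.INTER_NEAREST),cv2.resize(b[222:302,105:165],None,fx=6,fy=6,interpolation=cv2.INTER_NEAREST)]); cv2.imwrite("pics/q1.png",o[:,:,::-1])
o=cv2.resize(s[150:230,255:325],None,fx=7,fy=7,interpolation=cv2.INTER_NEAREST); cv2.imwrite("pics/q2.png",o[:,:,::-1])
E
```

```text
before
227 594.0 [155, 156, 150] [156, 157, 151]
228 592.0 [157, 158, 152] [159, 160, 154]
229 589.0 [132, 134, 130] [137, 138, 133]
230 587.0 [101, 90, 76] [72, 67, 59]
231 585.0 [156, 127, 96] [76, 76, 73]
232 582.0 [155, 127, 97] [150, 152, 146]
233 580.0 [152, 125, 96] [154, 155, 148]
234 578.0 [149, 123, 95] [151, 152, 146]
235 576.0 [145, 120, 91] [151, 152, 147]
236 573.0 [138, 113, 87] [158, 158, 153]
237 571.0 [139, 115, 87] [65, 66, 63]
238 569.0 [142, 116, 89] [49, 49, 48]
239 567.0 [144, 118, 90] [50, 50, 50]
240 564.0 [146, 117, 89] [46, 50, 50]
241 562.0 [213, 218, 163] [95, 66, 46]
242 560.0 [214, 215, 161] [97, 66, 46]
243 558.0 [212, 213, 158] [100, 69, 47]
244 556.0 [213, 214, 160] [103, 72, 48]
245 553.0 [213, 217, 164] [106, 74, 50]
246 551.0 [213, 218, 165] [107, 74, 51]
247 549.0 [213, 217, 165] [102, 71, 49]
285 465.0 [151, 151, 144] [212, 216, 195]
286 463.0 [152, 151, 145] [213, 216, 196]
287 460.0 [153, 153, 145] [213, 216, 197]
288 458.0 [153, 153, 145] [213, 217, 199]
289 456.0 [155, 154, 147] [212, 216, 200]
290 454.0 [143, 142, 135] [212, 216, 201]
291 452.0 [78, 75, 68] [212, 216, 202]
292 449.0 [97, 75, 57] [212, 216, 203]
293 447.0 [102, 77, 56] [211, 215, 203]
294 445.0 [104, 79, 57] [211, 215, 203]
295 443.0 [107, 81, 58] [211, 215, 203]
296 441.0 [108, 82, 59] [211, 215, 203]
297 439.0 [110, 83, 61] [211, 215, 203]
298 436.0 [111, 84, 61] [211, 215, 202]
299 434.0 [182, 127, 87] [210, 214, 200]
```

View pics/q1.png

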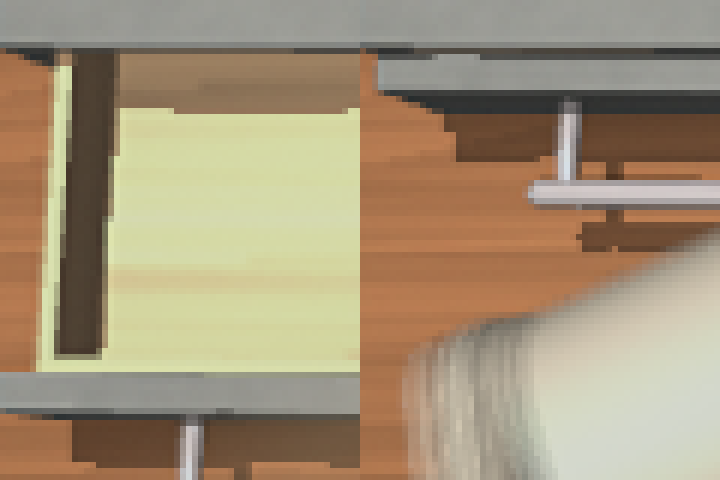

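View pics/q2.png

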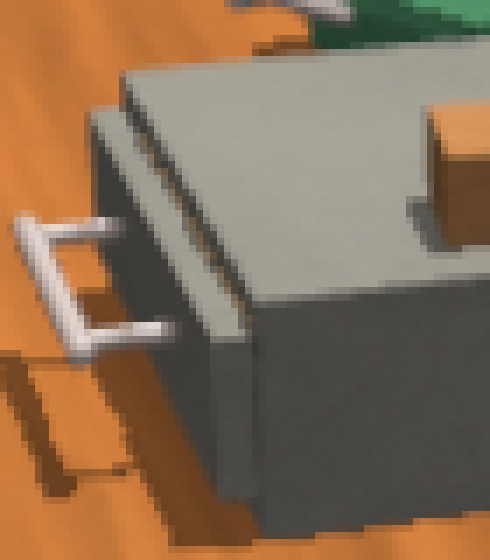

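```bash
python3 g.py 480 350 170 -1.5 480 350 40 -1.5
```

```text
t 10.6 p [425.6 190.1 191. ] F [0.7 0.6 0.6] gap 44.9 q [ 0.39  0.24  1.99  0.    0.92 -1.15]
axis ang -1.76 tilt 0.67
-> [-4.97 16.15  1.99] yaw -0.3
-> [-5.11 16.2  14.99] yaw -0.3
```

Request:
{"api": "carry_out", "payload": {
  "steps": [
    {"xyz": [-2.5,8,1],"yaw": 0,"hand": 255},
    {"xyz": [-5,16.2,2],"yaw": 0,"hand": 255},
    {"xyz": [-5,16.2,2],"yaw": 0,"hand": 255},
    {"xyz": [-5,16.2,2],"yaw": 0,"hand": 255},
    {"xyz": [-5,16.2,2],"yaw": 0,"hand": 255},
    {"xyz": [-5,16.2,5],"yaw": 0,"hand": 255},
    {"xyz": [-5,16.2,8],"yaw": 0,"hand": 255},
    {"xyz": [-5,16.2,11],"yaw": 0,"hand": 255},
    {"xyz": [-5,16.2,14],"yaw": 0,"hand": 255},
    {"xyz": [-5,16.2,14.8],"yaw": 0,"hand": 255},
    {"xyz": [-5,16.2,14.8],"yaw": 0,"hand": 255}
  ]
}}

```text
time: 11.52
position: [477.2, 349.4, 39.6]
eef_rot: [0.015, 1.0, -0.003, -0.008]
contact_force: [0.0, 0.3, 0.1]
finger_gap: 0.6
```

```bash
python3 g.py 524 349 40 -1.5
```

```text
t 11.52 p [477.2 349.4  39.6] F [0.  0.3 0.1] gap 0.6 q [ 0.61  0.64  1.79  0.01  0.74 -0.93]
axis ang -1.74 tilt 0.94
-> [-4.68  0.11 -0.12] yaw -0.2
```

Request:
{"api": "carry_out", "payload": {
  "steps": [
    {"xyz": [-1,0,0],"yaw": 0,"hand": 255},
    {"xyz": [-2,0,0],"yaw": 0,"hand": 255},
    {"xyz": [-3,0,0],"yaw": 0,"hand": 255},
    {"xyz": [-4,0,0],"yaw": 0,"hand": 255},
    {"xyz": [-4.5,0,0],"yaw": 0,"hand": 255},
    {"xyz": [-4.9,0,0],"yaw": 0,"hand": 255},
    {"xyz": [-4.9,0,0],"yaw": 0,"hand": 255},
    {"xyz": [-4.9,0,0],"yaw": 0,"hand": 255},
    {"xyz": [-4.9,0,0],"yaw": 0,"hand": 255}
  ]
}}

```text
time: 12.27
position: [519.3, 348.1, 40.3]
eef_rot: [0.016, 1.0, -0.004, -0.014]
contact_force: [-32.9, 7.6, 24.7]
finger_gap: 0.3
```

Request:
{"api": "carry_out", "payload": {
  "steps": [
    {"xyz": [2,0,0],"yaw": 0,"hand": 255},
    {"xyz": [5,0,0],"yaw": 0,"hand": 255},
    {"xyz": [6,0,-3],"yaw": 0,"hand": 255},
    {"xyz": [6,0,-7],"yaw": 0,"hand": 0},
    {"xyz": [6,0,-11],"yaw": 0,"hand": 0},
    {"xyz": [6,0,-15],"yaw": 0,"hand": 0},
    {"xyz": [6,-4,-15],"yaw": 0,"hand": 0},
    {"xyz": [6,-8,-15],"yaw": 0,"hand": 0},
    {"xyz": [6,-12,-15],"yaw": 0,"hand": 0},
    {"xyz": [6,-16,-15],"yaw": 0,"hand": 0},
    {"xyz": [6,-16,-15],"yaw": 0,"hand": 0}
  ]
}}

```text
time: 13.18
position: [458.7, 186.0, 194.5]
eef_rot: [0.018, 1.0, -0.005, -0.014]
contact_force: [1.0, 0.2, -0.9]
finger_gap: 50.3
```

```bash
python3 v.py b6 80 130 180 140;  python3 g.py 558 -293 170 -3.4
```

```text
t 13.28 p [460.  190.2 194.7] F [ 0.2  0.9 -0.3] gap 58.6 q [ 0.37  0.29  1.91  0.    0.97 -1.17]
axis ang -2.03 tilt 1.56
-> [-11.57 -47.92   2.54] yaw 1.4
```

Request:
{"api": "carry_out", "payload": {
  "steps": [
    {"xyz": [-11.6,-47.9,0],"yaw": 1.4,"hand": 0},
    {"xyz": [-11.6,-47.9,0],"yaw": 1.4,"hand": 0},
    {"xyz": [-11.6,-47.9,0],"yaw": 1.4,"hand": 0},
    {"xyz": [-11.6,-47.9,0],"yaw": 1.4,"hand": 0},
    {"xyz": [-11.6,-47.9,0],"yaw": 1.4,"hand": 0},
    {"xyz": [-11.6,-47.9,0],"yaw": 1.4,"hand": 0},
    {"xyz": [-11.6,-47.9,0],"yaw": 1.4,"hand": 0},
    {"xyz": [-11.6,-47.9,0],"yaw": 1.4,"hand": 0},
    {"xyz": [-11.6,-47.9,0],"yaw": 1.4,"hand": 0},
    {"xyz": [-11.6,-47.9,0],"yaw": 1.4,"hand": 0},
    {"xyz": [-11.6,-47.9,0],"yaw": 1.4,"hand": 0},
    {"xyz": [-11.6,-47.9,0],"yaw": 1.4,"hand": 0}
  ]
}}

```text
time: 14.28
position: [561.1, -294.9, 196.1]
eef_rot: [0.03, 0.999, -0.004, -0.012]
contact_force: [0.2, -0.2, -0.4]
finger_gap: 88.1
```

```bash
python3 g.py 558 -293 80 -3.4 558 -293 10 -3.4; python3 - <<'E'
from bench import observe
from scipy.spatial.transform import Rotation as R
print(R.from_quat(observe()["eef_rot"]).as_matrix().round(3))
E
```

```text
t 14.28 p [ 561.1 -294.9  196.1] F [ 0.2 -0.2 -0.4] gap 88.1 q [-0.49  0.47  1.62 -0.02  1.07 -1.99]
axis ang -3.4 tilt 1.47
-> [ 0.05  0.28 11.61] yaw -0.0
-> [-0.12  0.34 18.61] yaw -0.0
[[-0.998  0.059 -0.024]
 [ 0.059  0.998 -0.008]
 [ 0.024 -0.009 -1.   ]]
```

Request:
{"api": "carry_out", "payload": {
  "steps": [
    {"xyz": [0,0.3,4],"yaw": 0,"hand": 0},
    {"xyz": [0,0.3,8],"yaw": 0,"hand": 0},
    {"xyz": [0,0.3,11],"yaw": 0,"hand": 0},
    {"xyz": [0,0.3,13],"yaw": 0,"hand": 0},
    {"xyz": [0,0.3,13],"yaw": 0,"hand": 0}
  ]
}}

```text
time: 14.7
position: [556.8, -291.0, 61.6]
eef_rot: [0.029, 0.999, -0.003, -0.015]
contact_force: [-0.4, 0.2, 0.3]
finger_gap: 87.7
```

```bash
python3 v.py b7 360 180 250 290;  python3 g.py 558 -293 6.5 -3.4; python3 - <<'E'
from h import *
for b in [(558,-293,24),(558,-293,34)]: print(((proj("side",b)-[250,290])*2+[400,0]).round())
E
```

```text
t 14.8 p [ 559.3 -292.4   66. ] F [0.  0.1 0.6] gap 88.0 q [-0.49  0.64  1.68 -0.02  0.84 -1.99]
axis ang -3.35 tilt 1.48
-> [-0.02 -0.01  5.96] yaw 0.1
[638. 181.]
[639. 170.]
```

View pics/b7.png

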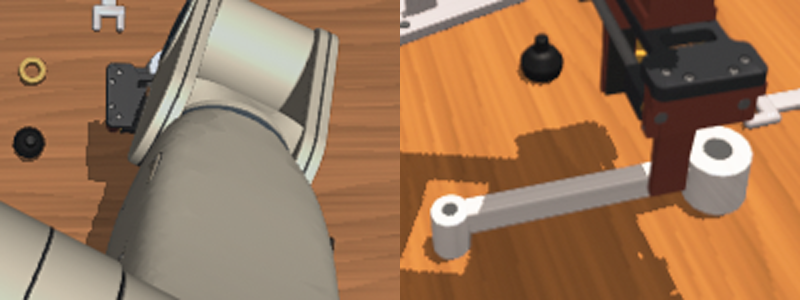

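Request:
{"api": "carry_out", "payload": {
  "steps": [
    {"xyz": [0,0,1.5],"yaw": 0,"hand": 0},
    {"xyz": [0,0,3],"yaw": 0,"hand": 0},
    {"xyz": [0,0,4.5],"yaw": 0,"hand": 0},
    {"xyz": [0,0,5.6],"yaw": 0,"hand": 0},
    {"xyz": [0,0,5.9],"yaw": 0,"hand": 0},
    {"xyz": [0,0,5.9],"yaw": 0,"hand": 0},
    {"xyz": [0,0,5.9],"yaw": 0,"hand": 0}
  ]
}}

```text
time: 15.38
position: [558.1, -293.0, 7.3]
eef_rot: [0.029, 0.999, -0.004, -0.012]
contact_force: [0.6, 0.9, 0.2]
finger_gap: 87.6
```

Request:
{"api": "carry_out", "payload": {
  "steps": [
    {"xyz": [0,0,0],"yaw": 0,"hand": 255},
    {"xyz": [0,0,0],"yaw": 0,"hand": 255},
    {"xyz": [0,0,0],"yaw": 0,"hand": 255},
    {"xyz": [0,0,0],"yaw": 0,"hand": 255},
    {"xyz": [0,0,0],"yaw": 0,"hand": 255},
    {"xyz": [0,0,0],"yaw": 0,"hand": 255},
    {"xyz": [0,0,0],"yaw": 0,"hand": 255},
    {"xyz": [0,0,0],"yaw": 0,"hand": 255},
    {"xyz": [0,0,0],"yaw": 0,"hand": 255},
    {"xyz": [0,0,0],"yaw": 0,"hand": 255},
    {"xyz": [0,0,0],"yaw": 0,"hand": 255},
    {"xyz": [0,0,0],"yaw": 0,"hand": 255}
  ],
  "grip_force": 25
}}

```text
time: 16.38
position: [558.2, -293.3, 7.3]
eef_rot: [0.029, 0.999, -0.004, -0.012]
contact_force: [-1.1, -1.4, 0.5]
finger_gap: 13.8
```

Request:
{"api": "carry_out", "payload": {
  "steps": [
    {"xyz": [0,0,0],"yaw": 0,"hand": 255},
    {"xyz": [0,0,0],"yaw": 0,"hand": 255},
    {"xyz": [0,0,0],"yaw": 0,"hand": 255},
    {"xyz": [0,0,0],"yaw": 0,"hand": 255},
    {"xyz": [0,0,0],"yaw": 0,"hand": 255},
    {"xyz": [0,0,0],"yaw": 0,"hand": 255}
  ],
  "grip_force": 40
}}

```text
time: 16.88
position: [558.2, -293.3, 7.4]
eef_rot: [0.029, 0.999, -0.004, -0.012]
contact_force: [-0.5, -0.4, -0.0]
finger_gap: 14.1
```

Gripped at 14 mm. Lift slowly.

Request:
{"api": "carry_out", "payload": {
  "steps": [
    {"xyz": [0,0,-0.5],"yaw": 0,"hand": 255},
    {"xyz": [0,0,-1.5],"yaw": 0,"hand": 255},
    {"xyz": [0,0,-3],"yaw": 0,"hand": 255},
    {"xyz": [0,0,-4.5],"yaw": 0,"hand": 255},
    {"xyz": [0,0,-6],"yaw": 0,"hand": 255},
    {"xyz": [0,0,-7.5],"yaw": 0,"hand": 255},
    {"xyz": [0,0,-9],"yaw": 0,"hand": 255},
    {"xyz": [0,0,-10],"yaw": 0,"hand": 255},
    {"xyz": [0,0,-10],"yaw": 0,"hand": 255},
    {"xyz": [0,0,-10],"yaw": 0,"hand": 255},
    {"xyz": [0,0,-10],"yaw": 0,"hand": 255}
  ]
}}

```text
time: 17.8
position: [560.1, -292.2, 106.9]
eef_rot: [0.029, 0.999, -0.004, -0.012]
contact_force: [0.0, 0.1, -4.6]
finger_gap: 13.5
```

```bash
python3 v.py b8 360 180 240 250;  python3 g.py
```

```text
t 17.9 p [ 559.9 -292.1  106.3] F [ 0.6 -0.2 -4.5] gap 13.8 q [-0.49  0.58  1.67 -0.02  0.91 -1.99]
axis ang -3.35 tilt 1.53
```

View pics/b8.png

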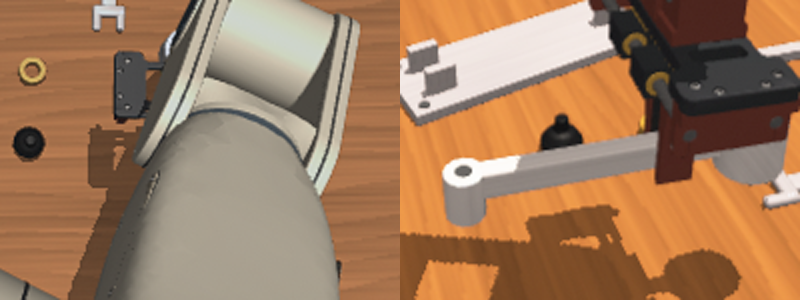

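```bash
python3 - <<'E'
from h import *
for z in (123,133,143): print(z,((proj("side",[428.5,-284.6,z])-[240,250])*2+[400,0]).round(1))
E
```

```text
123 [465.6 185.5]
133 [464.7 173. ]
143 [463.7 160.3]
```

```bash
python3 g.py 578.8 15.2 97.4 13.35
```

```text
t 17.9 p [ 559.9 -292.1  106.3] F [ 0.6 -0.2 -4.5] gap 13.8 q [-0.49  0.58  1.67 -0.02  0.91 -1.99]
axis ang -3.35 tilt 1.53
-> [-0.12 30.8   0.62] yaw -16.7
```

Request:
{"api": "carry_out", "payload": {
  "steps": [
    {"xyz": [0,1,0],"yaw": 0,"hand": 255},
    {"xyz": [0,3,0],"yaw": -1,"hand": 255},
    {"xyz": [0,5.5,0],"yaw": -3,"hand": 255},
    {"xyz": [0,8,0],"yaw": -5,"hand": 255},
    {"xyz": [0,10.5,0],"yaw": -7,"hand": 255},
    {"xyz": [0,13,0],"yaw": -9,"hand": 255},
    {"xyz": [0,15.5,0],"yaw": -11,"hand": 255},
    {"xyz": [0,18,0],"yaw": -13,"hand": 255},
    {"xyz": [0,20.5,0],"yaw": -14.5,"hand": 255},
    {"xyz": [0,23,0],"yaw": -16,"hand": 255},
    {"xyz": [0,25,0],"yaw": -16.7,"hand": 255},
    {"xyz": [0,26.5,0],"yaw": -16.7,"hand": 255}
  ]
}}

```text
time: 18.9
position: [574.5, -25.1, 103.3]
eef_rot: [-0.117, 0.993, -0.002, -0.014]
contact_force: [0.1, -1.4, -5.0]
finger_gap: 13.7
```

```bash
python3 g.py 578.8 15.2 97.4 13.35
```

```text
t 18.9 p [574.5 -25.1 103.3] F [ 0.1 -1.4 -5. ] gap 13.7 q [-0.06  0.52  1.8  -0.01  0.85 -1.86]
axis ang 13.47 tilt 1.61
-> [-1.37  3.82  0.55] yaw 0.1
```

Request:
{"api": "carry_out", "payload": {
  "steps": [
    {"xyz": [-0.5,1.4,0.2],"yaw": 0,"hand": 255},
    {"xyz": [-1,2.6,0.4],"yaw": 0,"hand": 255},
    {"xyz": [-1.3,3.5,0.55],"yaw": 0,"hand": 255},
    {"xyz": [-1.4,3.8,0.55],"yaw": 0,"hand": 255},
    {"xyz": [-1.4,3.8,0.55],"yaw": 0,"hand": 255},
    {"xyz": [-1.4,3.8,0.55],"yaw": 0,"hand": 255}
  ]
}}

```text
time: 19.4
position: [579.1, 14.8, 97.3]
eef_rot: [-0.117, 0.993, -0.002, -0.014]
contact_force: [0.2, -0.2, -3.9]
finger_gap: 13.8
```

```bash
python3 v.py b9 240 180 190 190;  python3 g.py 578.8 15.2 97.4 13.35; python3 - <<'E'
from h import *
s=np.load("side_b9.npz")["p"]; cv2.imwrite("pics/b9s.png",cv2.resize(s[200:320,200:400],None,fx=4,fy=4,interpolation=cv2.INTER_CUBIC)[:,:,::-1])
for n,b in [("eyetop",(449.5,-15.5,124)),("hubtop",(635.3,28.7,130)),("hubbot",(635.3,28.7,90)),("post",(635.3,28.7,40))]: print(n,((proj("side",b)-[200,200])*4).round())
E
```

```text
t 19.5 p [579.1  14.4  97.4] F [-0.2 -0.2 -4.5] gap 13.9 q [ 0.01  0.54  1.79 -0.01  0.84 -1.79]
axis ang 13.42 tilt 1.61
-> [0.01 0.09 0.  ] yaw 0.1
eyetop [207. 149.]
hubtop [572.  38.]
hubbot [570. 111.]
post [568. 198.]
```

View pics/b9s.png

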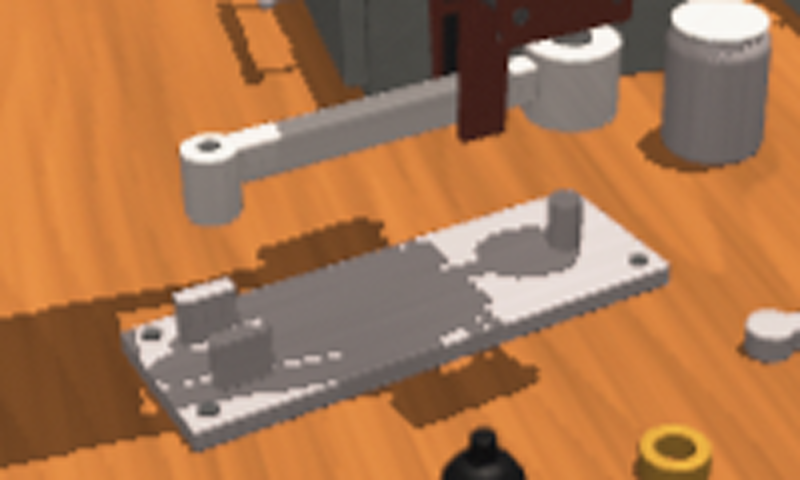

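View pics/b9.png

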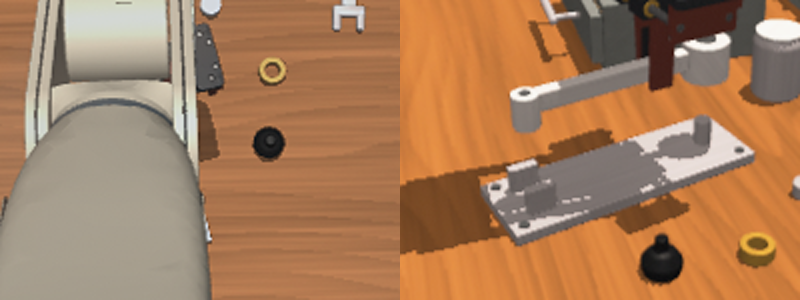

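The eye bore is seen at (209,146) against (207,149) predicted, and the hub top at (572,40) against (572,38). Holding for a moment, then handing in.

Request:
{"api": "carry_out", "payload": {
  "steps": [
    {"xyz": [0,0,0],"yaw": 0,"hand": 255},
    {"xyz": [0,0,0],"yaw": 0,"hand": 255},
    {"xyz": [0,0,0],"yaw": 0,"hand": 255},
    {"xyz": [0,0,0],"yaw": 0,"hand": 255},
    {"xyz": [0,0,0],"yaw": 0,"hand": 255},
    {"xyz": [0,0,0],"yaw": 0,"hand": 255}
  ]
}}

```text
time: 20.0
position: [579.2, 14.3, 97.5]
eef_rot: [-0.117, 0.993, -0.002, -0.014]
contact_force: [-0.8, -0.5, -5.0]
finger_gap: 13.7
```

```bash
python3 g.py 578.8 15.2 97.4 13.35; python3 -c "
from bench import *
print(close_job())"
```

```text
t 20.0 p [579.2  14.3  97.5] F [-0.8 -0.5 -5. ] gap 13.7 q [ 0.01  0.54  1.79 -0.01  0.84 -1.79]
axis ang 13.42 tilt 1.61
-> [0.01 0.09 0.01] yaw 0.1
the job is handed in; nothing more can be done
None
```

The carton is in the drawer and the drawer is pushed shut. The lever is held level over the fixture, hub above the post and eye above the fork. I handed the job in at 20 s; the hand-in gave no verdict.

- **Carton and drawer:** A picture taken before shutting showed the carton lying flat in the drawer. I pushed the drawer by its handle twice, and both times it stopped dead at the same place (519.4 and 519.3 mm, at about 25 and 33 N).
- **Drawer doubt:** My picture estimates of what remained open disagreed, at about 2 mm and about 6 mm. I took the hard stop as fully shut.
- **Lever grip and position:** It is gripped at its balance point, with a 13.7 mm finger opening and about 4.5 to 5 N of weight on the wrist. The hub's underside is about 50 mm above the post top. In the last side view, hub and eye were within about 1 pixel (about 2 mm) of where I expected them; the arm hid them from the top camera.
- **Level:** The gripper carries a small 1.6° tilt, picked up while pushing the drawer. The lever was gripped in its level pose, and just after lifting the eye stood about 3 mm high, or roughly 1.3° off level.
- **Other things on the bench:** Those in view in the last pictures looked undisturbed. I did not measure their positions again.

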